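# Pull out the orange strainer arm until it locks

### The job

Get one of the two pans ready for straining: pull the strainer arm with the orange grip straight out of its tube, over its pan, until its yellow lock button clicks out and holds it, then let go. Leave the arm with the green grip as it is.

Things in the scene. Friction and masses are not known exactly. Their poses are not given: they have to be found in the camera images.
- orange_grip (a point): Centre of the orange grip block to pull: 26 mm along the arm (x), 18 mm across (y), 60 mm tall; this point is 25 mm below its top, 140 mm over the counter. x points level from the grip back to the fixed tube, z up: the arm pulls out straight along -x. Grip along x or y. Around it nothing is higher than 114 mm: strainer dish and tube (28 mm wide) behind it, pan 65 mm high under its path.
- orange_arm (a joint): Pull-out of the orange arm in m: 0 fully in (starts at 0 to 0.02), end stop at 0.110. The button clicks out as it passes 0.098; then the arm cannot go back in and has free play from 0.098 to 0.110. It slides with about 2 N of friction.
- orange_button (a joint): Rise in m of the orange arm's round yellow lock button, 12 mm across: 0 while hidden down inside the tube, 0.008 when it has sprung up by itself through the slot in the tube's top, 25 to 49 mm behind the tube's mouth, where it stands 5 mm proud.
- green_grip (a point): The same point on the grip of the other, identical arm, which has a green grip and a pan of its own: to be left alone.

How it is judged:
By the outcome, as a careful person would: the job done as asked, in the order asked, and still so for the second after the job is handed in, with the robot touching nothing.
It also fails if it takes over 32 s, if anything falls off the work surface, if the arm or the gripper's body presses on something with over 40 N, if the wrist force passes 120 N, or if a joint passes its speed limit or range.

### The arm

A 6-joint arm with a two-finger parallel gripper is mounted at the origin on the work surface. World frame = base frame: x ahead of the robot, y to its left, z up, the work surface at z = 0. Lengths are in m, angles in rad, forces in N, time in s.
With the tool pointing down it reaches from about 0.25 to 0.725 m from the base axis. Payload 4 kg.
Tool frame: the origin (TCP) lies between the finger pads; the fingertips stand 11 mm ahead of it and the grasp point (between the pads) lies 8 mm behind it (bot.tip_extent is the distance from the TCP to the fingertips, in m); z points along the fingers, y is the line along which they close (so a half turn about z gives the same grasp; the last joint's range is limited). The gripper opens to 85 mm and grips with 20 to 120 N. Pads are 22 mm wide; open, the fingers measure 114 mm over their backs; the gripper's body (76 mm by 85 mm) begins 54 mm behind the grasp point. The pads swing forward as they close: fully open they stand 13 mm farther back than shut.
Start: joints at [-1.218, 0.241, 0.005, 1.335, 0, 1.571], TCP at [0.173, -0.469, 0.204] pointing down, gripper open.
Joint ranges: [-2.72, 2.72], [-1.05, 1.87], [-1.09, 1.28], [-1.99, 2.15], [-1.42, 1.44], [-3.14, 3.14]. Speed limits (rad/s): [2.79, 2.79, 3.14, 3.14, 3.14, 3.14].

### API

Orientations are given as a unit quaternion [x, y, z, w].
In Python, from workcell import bot gives the robot as it stands. The module is installed in compiled form; this text tells all that it offers.
- The arm moves only by the tool drive_tool, never from a script. Its argument "rows" is a list of rows, each an object of numbers: "dx", "dy", "dz": the shift along the tool's x, y, z in units of 50 mm (1.0 is 50 mm); "wx", "wy", "wz": the turn, a rotation vector about the tool's x, y, z in units of 5 degrees (1.0 is 5 degrees); "hand": the finger opening in mm, from 0 to 85.4. A call has 1 to 20 rows; each row is the pose to reach, as a shift and turn from the pose commanded when the call began, along the tool's axes at that moment; what a row does not reach only later rows make up. A row lasts 1/10 s, in which the tool goes at most 50 mm and 8.59 degrees, less where a joint would pass 70% of its speed; a pose out of reach is approached as far as the arm can. A call with a gripper value outside its range is refused whole. The fingers move at their own pace and stop on an object; the grip force is fixed at half the most. Time passes only in rows, so rows that repeat a pose let the fingers close. It gives the time, the measured TCP pose, the force, the opening and the grip force at its end, in the units of the state.
- bot.get_obs(): the state, without advancing time (a new reading comes with each control period).
- bot.camera(name): name is "scene" or "side" or "wrist"; returns the picture (384x512x3 uint8, red, green, blue); there is no depth.
- bot.get_calibration(name): a dict with "vfov" (degrees; the focal length in pixels is half the picture's height over the tangent of half this angle, whatever the lens; pixels are square), "cx", "cy" (the principal point, pixels), "origin" and "rotation" of the camera in the world; the wrist camera has in their place "mount" (4x4, takes a point from camera to tool coordinates, whose origin is the TCP and whose axes are the flange's). Camera axes: x right, y up, looking along -z (the intrinsics and any distortion apply to the point x, -y, -z); pixel columns grow to the right and rows downward; lengths in m; the calibration is good to about 2 mm. A picture is of the moment at which its call begins: read the wrist's pose just before it. get_calibration takes no time and is no camera call.
- bot.job_done(): hands the job in; it is judged then, once.
Trained networks look in the newest picture that a camera, given by its name, has taken for a name from the list of things; names that differ only in an ending like _2 or _b are one class to them, and where a whole thing is asked for, a point or a joint stands for the part that bears it (a point fixed in the world has none). Each returns a list of dicts, best first, with "score" (0 to 1); they miss things now and then, are a little off and sometimes report something else, mostly with a low value. They report only what shows in the picture. A call takes as long as a camera call.
- bot.look_for(camera, thing): "extent" ([centre column, centre row, width, height] in pixels, round what is visible of it).
- bot.outline_of(camera, thing): "region" (384x512 bool, what is visible of it) and "extent" ([centre column, centre row, width, height] in pixels, round what is visible of it).
The state is a dict: "clock": time; "joint_pos": joint angles; "joint_vel": joint speeds; "tau": joint torques, N m; "eef_pos": TCP position; "tool_rot": TCP orientation; "ft_force": force on the tool from outside, world axes, zero at the start; "ft_torque": the same for the moment, N m; "grip_width": finger opening in m; "grasp_force": force on a finger pad.
Only numpy, scipy, OpenCV 4.12 (cv2) and the standard library are available. Lean on these libraries where they do the work, as an engineer would, in place of code of your own. Each camera call takes 0.05 s, during which the arm holds its last target. There are 200 camera calls.

## Working session

There is one attempt and no reset: what is moved stays moved. The work goes in short steps, Python scripts to look and compute and a tool call to move; the robot and the scene stay as the last step left them, time stands still between calls to the robot, and variables do not carry over. Pictures are saved under pics/ and viewed, at most 10 in all, crops included, and the job is handed in when it is done.

Besides the shell and the picture viewer there is one more tool, called after "Emit:" as name(argument=value, ...) on one line, values as JSON. drive_tool: Moves the arm, as the interface text tells. Its arguments: {"type":"object","properties":{"rows":{"type":"array","items":{"type":"object","properties":{"dx":{"type":"number"},"dy":{"type":"number"},"dz":{"type":"number"},"wx":{"type":"number"},"wy":{"type":"number"},"wz":{"type":"number"},"hand":{"type":"number"}}}}},"required":["rows"]}

```bash
mkdir -p pics; python3 - <<'E'
from workcell import bot
import cv2,numpy as np
ims=[]
for c in ["scene","side"]:
    im=bot.camera(c); ims.append(im); k=bot.get_calibration(c); print(c,k)
    cv2.imwrite(f"pics/{c}0.png",im[:,:,::-1])
    for t in ["orange_grip","green_grip","orange_button"]:
        print(t,[(np.round(d["extent"],1).tolist(),round(d["score"],2)) for d in bot.look_for(c,t)])
print(bot.get_obs())
E
```

```text
scene {'vfov': 44.55520868671421, 'cx': 256.44310076918663, 'cy': 193.3342330223896, 'origin': array([1.07590196, 0.20490423, 0.74313582]), 'rotation': array([0.19094039, 0.28652049, 0.77358796, 0.53198632])}
orange_grip [([344.4, 252.7, 74.4, 108.6], 0.91)]
green_grip [([95.5, 195.4, 89.3, 99.1], 0.84)]
orange_button []
side {'vfov': 54.81535337282581, 'cx': 254.3748065733433, 'cy': 193.61054648675272, 'origin': array([ 0.47357962, -0.46985606,  0.56515096]), 'rotation': array([ 0.40279248, -0.05313913, -0.13876335,  0.90314959])}
orange_grip [([245.2, 141.0, 84.2, 41.8], 0.55)]
green_grip [([367.8, 315.8, 151.3, 67.6], 0.57)]
orange_button []
{'clock': 0.4, 'joint_pos': array([-1.21801757e+00,  2.40750034e-01,  4.82287898e-03,  1.33519686e+00,
       -3.62504853e-05,  1.57080028e+00]), 'joint_vel': array([-1.90585363e-04, -2.98682091e-03,  1.07895852e-03,  6.04167062e-06,
       -1.18928391e-03, -1.03467977e-04]), 'tau': array([ 2.32129987e-04, -3.71781492e+01,  2.52330172e+01,  5.33450991e-03,
        3.49867787e-05,  3.82971010e-06]), 'eef_pos': array([ 0.17270894, -0.46912209,  0.20416373]), 'tool_rot': array([ 9.84484019e-01,  1.75474183e-01, -4.65948659e-05, -1.58120193e-04]), 'ft_force': array([-1.10715607,  0.7519278 , -0.46833949]), 'ft_torque': array([-0.03534769,  0.00185822, -0.03455134]), 'grasp_force': 0.0, 'grip_width': 0.08533502229159287}
```

View pics/scene0.png

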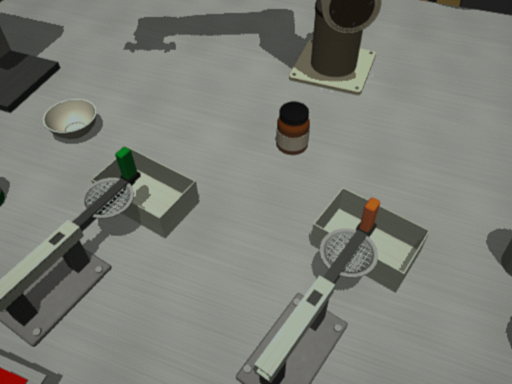

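View pics/side0.png

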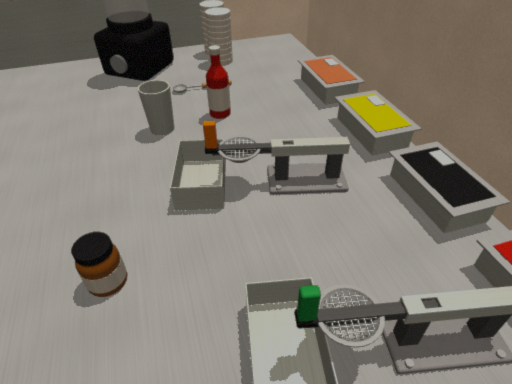

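```bash
cat > h.py <<'E'
import numpy as np,cv2
from scipy.spatial.transform import Rotation as R
from workcell import bot
def ray(c,px):
    k=bot.get_calibration(c); f=192/np.tan(np.radians(k["vfov"]/2))
    d=R.from_quat(k["rotation"]).apply([(px[0]-k["cx"])/f,-(px[1]-k["cy"])/f,-1.])
    return np.array(k["origin"]),d/np.linalg.norm(d)
def onz(c,px,z):
    o,d=ray(c,px); return o+d*(z-o[2])/d[2]
def tri(p1,p2):
    o1,d1=ray("scene",p1);o2,d2=ray("side",p2)
    s=np.linalg.lstsq(np.c_[d1,-d2],o2-o1,rcond=None)[0]
    a,b=o1+d1*s[0],o2+d2*s[1]
    return (a+b)/2,np.linalg.norm(a-b)
E
python3 - <<'E'
from h import *
C={}
for c,(x0,y0,w,h) in {"scene":(230,185,170,199),"side":(170,100,190,110)}.items():
    im=cv2.imread(f"pics/{c}0.png"); hsv=cv2.cvtColor(im,cv2.COLOR_BGR2HSV)
    m=cv2.inRange(hsv,(3,180,80),(16,255,255)); n,l,s,ce=cv2.connectedComponentsWithStats(m)
    for i in range(1,n):
        if s[i,4]>60: print(c,s[i],ce[i])
    k=3 if c=="scene" else 4
    cv2.imwrite(f"pics/crop_{c}.png",cv2.resize(im[y0:y0+h,x0:x0+w],None,fx=k,fy=k,interpolation=cv2.INTER_CUBIC))
E
```

```text
scene [281 123  27   9 103] [294.86407767 127.62135922]
scene [365 198  14  33 188] [371.17553191 209.21808511]
side [203 121  14  27 271] [209.86715867 135.39114391]
side [ 76 246  42  27 303] [100.66006601 263.76237624]
```

View pics/crop_scene.png

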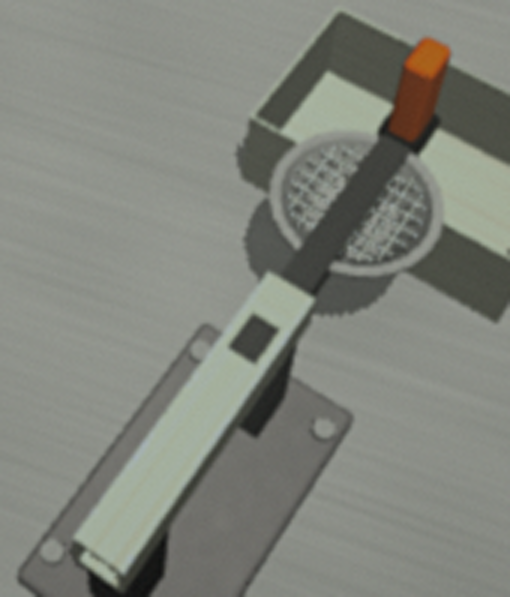

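View pics/crop_side.png

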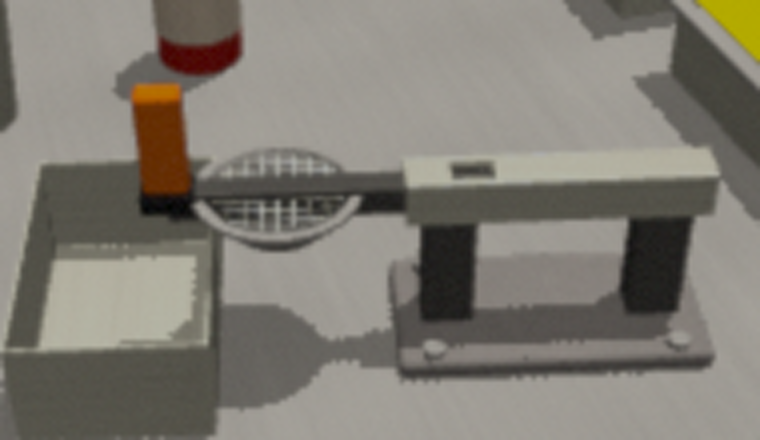

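```bash
python3 - <<'E'
from h import *
S=lambda x,y:(230+(x+.5)/3-.5,185+(y+.5)/3-.5)
D=lambda x,y:(170+(x+.5)/4-.5,100+(y+.5)/4-.5)
P={}
for n,a,b in [("top",S(428,58),D(157,92)),("mouth",S(293,285),D(409,171)),("rear",S(99,558),D(714,164)),("slot",S(254,338),D(473,170))]:
    P[n]=tri(a,b); print(n,P[n][0].round(4),P[n][1].round(4)); 
    z=.165 if n=="top" else .114; print("  onz",onz("scene",a,z).round(4),onz("side",b,z).round(4))
for c,a,b in [("scene",S(293,285),S(99,558)),("side",D(409,171),D(714,164))]:
    v=onz(c,b,.114)-onz(c,a,.114); print(c,np.degrees(np.arctan2(v[1],v[0])),np.linalg.norm(v))
v=P["rear"][0]-P["mouth"][0];print(np.degrees(np.arctan2(v[1],v[0])))
v=P["mouth"][0]-P["top"][0];print("grip->mouth",np.degrees(np.arctan2(v[1],v[0])),np.hypot(*v[:2]))
E
```

```text
top [0.5735 0.202  0.1602] 0.0013
  onz [0.5768 0.2024 0.165 ] [0.5727 0.1932 0.165 ]
mouth [0.7003 0.1683 0.1062] 0.0037
  onz [0.7031 0.1697 0.114 ] [0.6974 0.1554 0.114 ]
rear [0.8636 0.1247 0.103 ] 0.0012
  onz [0.8667 0.1264 0.114 ] [0.8547 0.1101 0.114 ]
slot [0.7348 0.1586 0.1051] 0.0019
  onz [0.7386 0.1598 0.114 ] [0.7302 0.1455 0.114 ]
scene -14.823293286197462 0.1692116998240311
side -16.082376974519295 0.1637230988627956
-14.957325235733991
grip->mouth -14.899256300736917 0.131196712524929
```

Emit:
drive_tool(rows=[{"dz": -0.9}, {"dx": 1, "dy": -0.8, "dz": -0.9, "wz": -0.9}, {"dx": 12.2, "dy": -9.8, "dz": -0.9, "wz": -11}, {"dx": 12.2, "dy": -9.8, "dz": -0.9, "wz": -11}, {"dx": 12.2, "dy": -9.8, "dz": -0.9, "wz": -11}, {"dx": 12.2, "dy": -9.8, "dz": -0.9, "wz": -11}, {"dx": 12.2, "dy": -9.8, "dz": -0.9, "wz": -11}, {"dx": 12.2, "dy": -9.8, "dz": -0.9, "wz": -11}, {"dx": 12.2, "dy": -9.8, "dz": -0.9, "wz": -11}, {"dx": 12.2, "dy": -9.8, "dz": -0.9, "wz": -11}, {"dx": 12.2, "dy": -9.8, "dz": -0.9, "wz": -11}, {"dx": 12.2, "dy": -9.8, "dz": -0.9, "wz": -11}, {"dx": 12.2, "dy": -9.8, "dz": -0.9, "wz": -11}, {"dx": 12.2, "dy": -9.8, "dz": -0.9, "wz": -11}, {"dx": 12.2, "dy": -9.8, "dz": -0.9, "wz": -11}, {"dx": 12.2, "dy": -9.8, "dz": -0.9, "wz": -11}, {"dx": 12.2, "dy": -9.8, "dz": -0.9, "wz": -11}, {"dx": 12.2, "dy": -9.8, "dz": -0.9, "wz": -11}, {"dx": 12.2, "dy": -9.8, "dz": -0.9, "wz": -11}, {"dx": 12.2, "dy": -9.8, "dz": -0.9, "wz": -11}])

```text
invalid input at $.rows[0]: expected keys dx, dy, dz, wx, wy, wz, hand
```

```bash
python3 - <<'E'
from h import *
o=bot.get_obs(); print(o["clock"],o["eef_pos"],o["tool_rot"])
im=bot.camera("wrist");cv2.imwrite("pics/w1.png",im[:,:,::-1])
k=bot.get_calibration("wrist");print(k)
M=R.from_quat(o["tool_rot"]).as_matrix();T=np.eye(4);T[:3,:3]=M;T[:3,3]=o["eef_pos"];print(M.round(3))
W=T@np.array(k["mount"]); f=192/np.tan(np.radians(k["vfov"]/2))
np.savez("w1.npz",W=W,f=f,cx=k["cx"],cy=k["cy"])
hsv=cv2.cvtColor(im,cv2.COLOR_RGB2HSV);m=cv2.inRange(hsv,(3,160,60),(18,255,255))
n,l,s,ce=cv2.connectedComponentsWithStats(m)
for i in range(1,n):
    if s[i,4]>60:print(s[i],ce[i])
E
```

```text
0.4 [ 0.17270894 -0.46912209  0.20416373] [ 9.84484019e-01  1.75474183e-01 -4.65948659e-05 -1.58120193e-04]
{'vfov': 58.952300645885664, 'cx': 254.71996879641628, 'cy': 196.65126661539335, 'mount': array([[ 2.27162929e-04,  9.61969142e-01,  2.73158046e-01,
         6.84903313e-02],
       [ 9.99999723e-01, -2.49233189e-05, -7.43845570e-04,
        -6.51522302e-04],
       [-7.08748480e-04,  2.73158139e-01, -9.61968881e-01,
        -1.69270845e-01],
       [ 0.00000000e+00,  0.00000000e+00,  0.00000000e+00,
         1.00000000e+00]])}
[[ 0.938  0.346 -0.   ]
 [ 0.346 -0.938  0.   ]
 [-0.    -0.    -1.   ]]
```

View pics/w1.png

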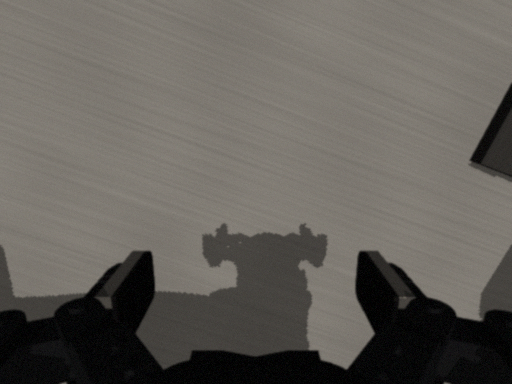

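The move was refused because every key is required, so the picture shows only bare counter and the fingers. I'm resending it with full rows.

Emit:
drive_tool(rows=[{"dx": 0, "dy": 0, "dz": -0.9, "wx": 0, "wy": 0, "wz": 0, "hand": 85}, {"dx": 1, "dy": -0.8, "dz": -0.9, "wx": 0, "wy": 0, "wz": -0.9, "hand": 85}, {"dx": 12.2, "dy": -9.8, "dz": -0.9, "wx": 0, "wy": 0, "wz": -11, "hand": 85}, {"dx": 12.2, "dy": -9.8, "dz": -0.9, "wx": 0, "wy": 0, "wz": -11, "hand": 85}, {"dx": 12.2, "dy": -9.8, "dz": -0.9, "wx": 0, "wy": 0, "wz": -11, "hand": 85}, {"dx": 12.2, "dy": -9.8, "dz": -0.9, "wx": 0, "wy": 0, "wz": -11, "hand": 85}, {"dx": 12.2, "dy": -9.8, "dz": -0.9, "wx": 0, "wy": 0, "wz": -11, "hand": 85}, {"dx": 12.2, "dy": -9.8, "dz": -0.9, "wx": 0, "wy": 0, "wz": -11, "hand": 85}, {"dx": 12.2, "dy": -9.8, "dz": -0.9, "wx": 0, "wy": 0, "wz": -11, "hand": 85}, {"dx": 12.2, "dy": -9.8, "dz": -0.9, "wx": 0, "wy": 0, "wz": -11, "hand": 85}, {"dx": 12.2, "dy": -9.8, "dz": -0.9, "wx": 0, "wy": 0, "wz": -11, "hand": 85}, {"dx": 12.2, "dy": -9.8, "dz": -0.9, "wx": 0, "wy": 0, "wz": -11, "hand": 85}, {"dx": 12.2, "dy": -9.8, "dz": -0.9, "wx": 0, "wy": 0, "wz": -11, "hand": 85}, {"dx": 12.2, "dy": -9.8, "dz": -0.9, "wx": 0, "wy": 0, "wz": -11, "hand": 85}, {"dx": 12.2, "dy": -9.8, "dz": -0.9, "wx": 0, "wy": 0, "wz": -11, "hand": 85}, {"dx": 12.2, "dy": -9.8, "dz": -0.9, "wx": 0, "wy": 0, "wz": -11, "hand": 85}, {"dx": 12.2, "dy": -9.8, "dz": -0.9, "wx": 0, "wy": 0, "wz": -11, "hand": 85}, {"dx": 12.2, "dy": -9.8, "dz": -0.9, "wx": 0, "wy": 0, "wz": -11, "hand": 85}, {"dx": 12.2, "dy": -9.8, "dz": -0.9, "wx": 0, "wy": 0, "wz": -11, "hand": 85}, {"dx": 12.2, "dy": -9.8, "dz": -0.9, "wx": 0, "wy": 0, "wz": -11, "hand": 85}])

```text
clock: 2.45
eef_pos: [0.5754, 0.2005, 0.2494]
tool_rot: [0.792, 0.61, -0.0, 0.0]
ft_force: [-0.3, -0.2, -0.2]
grip_width: 0.085
grasp_force: 0.0
```

```bash
python3 - <<'E'
from h import *
o=bot.get_obs(); print(o["clock"],o["eef_pos"],o["tool_rot"],o["joint_pos"].round(3))
im=bot.camera("wrist");cv2.imwrite("pics/w2.png",im[:,:,::-1])
k=bot.get_calibration("wrist")
M=R.from_quat(o["tool_rot"]).as_matrix();T=np.eye(4);T[:3,:3]=M;T[:3,3]=o["eef_pos"];print(M.round(3))
W=T@np.array(k["mount"]); f=192/np.tan(np.radians(k["vfov"]/2))
np.savez("w2.npz",W=W,f=f,cx=k["cx"],cy=k["cy"])
hsv=cv2.cvtColor(im,cv2.COLOR_RGB2HSV);m=cv2.inRange(hsv,(3,160,60),(18,255,255))
n,l,s,ce=cv2.connectedComponentsWithStats(m)
for i in range(1,n):
    if s[i,4]>60:print(s[i],ce[i])
E
```

```text
2.45 [0.57543083 0.20049869 0.24942618] [ 7.92449112e-01  6.09937949e-01 -3.17801063e-04  5.02268339e-05] [ 0.335  0.458  0.433  1.546 -0.     2.165]
[[ 0.256  0.967 -0.   ]
 [ 0.967 -0.256 -0.   ]
 [-0.001 -0.    -1.   ]]
[ 235  169   33   35 1017] [251.21632252 186.56637168]
```

View pics/w2.png

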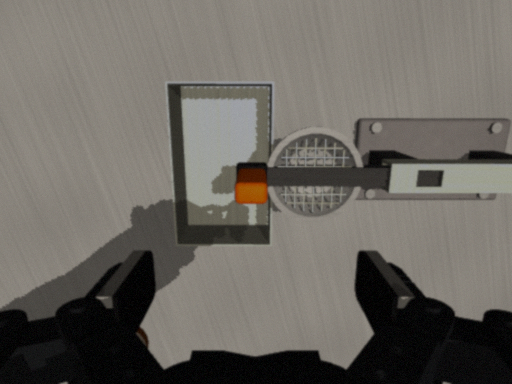

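```bash
python3 - <<'E'
from h import *
d=np.load("w2.npz");W,f,cx,cy=d["W"],float(d["f"]),float(d["cx"]),float(d["cy"])
def wz(px,z):
    v=W[:3,:3]@[(px[0]-cx)/f,-(px[1]-cy)/f,-1]; return W[:3,3]+v*(z-W[2,3])/v[2]
im=cv2.imread("pics/w2.png"); hsv=cv2.cvtColor(im,cv2.COLOR_BGR2HSV)
m=cv2.inRange(hsv,(3,160,0),(20,255,255))
sub=hsv[165:210,251,2]; print("V col251",sub.tolist())
ok=(m>0)&(hsv[:,:,2]>190); ys,xs=np.where(ok); print("bright",xs.min(),xs.max(),ys.min(),ys.max(),xs.mean(),ys.mean())
c=((xs.min()+xs.max())/2,(ys.min()+ys.max())/2); print(c,wz(c,.165),wz((c[0],ys.min()),.165)-wz((c[0],ys.max()),.165))
# tube lower edge and arm edges by row gradient
g=cv2.cvtColor(im,cv2.COLOR_BGR2GRAY).astype(float)
def edge(x0,x1,y0,y1,s,z):
    G=s*np.diff(g[y0:y1,x0:x1],axis=0);G[G<0]=0
    y=(G*np.arange(G.shape[0])[:,None]).sum(0)/G.sum(0)+y0+.5; x=np.arange(x0,x1)
    p=np.polyfit(x,y,1); a,b=wz((x0,np.polyval(p,x0)),z),wz((x1,np.polyval(p,x1)),z); v=b-a
    print(p,np.degrees(np.arctan2(v[1],v[0])),a,b)
edge(395,508,187,198,-1,.112);edge(395,508,162,168,1,.112)
E
```

```text
V col251 [14, 16, 27, 44, 60, 69, 70, 69, 71, 74, 69, 68, 73, 70, 73, 72, 81, 111, 142, 156, 157, 158, 158, 159, 158, 159, 163, 157, 161, 155, 161, 158, 161, 158, 159, 154, 144, 150, 146, 153, 159, 162, 158, 162, 159]Traceback (most recent call last):
  File "<stdin>", line 8, in <module>
    return umr_minimum(a, axis, None, out, keepdims, initial, where)
ValueError: zero-size array to reduction operation minimum which has no identity
```

```bash
python3 - <<'E'
from h import *
d=np.load("w2.npz");W,f,cx,cy=d["W"],float(d["f"]),float(d["cx"]),float(d["cy"])
def wz(px,z):
    v=W[:3,:3]@[(px[0]-cx)/f,-(px[1]-cy)/f,-1]; return W[:3,3]+v*(z-W[2,3])/v[2]
im=cv2.imread("pics/w2.png"); hsv=cv2.cvtColor(im,cv2.COLOR_BGR2HSV)
m=cv2.inRange(hsv,(3,160,112),(20,255,255))
n,l,s,ce=cv2.connectedComponentsWithStats(m); i=1+s[1:,4].argmax(); x,y,w,h,_=s[i]; print(s[i],ce[i])
c=(x+w/2-.5,y+h/2-.5); print(c,wz(c,.165),np.linalg.norm(wz((x-.5,y),.165)-wz((x+w-.5,y),.165)),np.linalg.norm(wz((x,y-.5),.165)-wz((x,y+h-.5),.165)))
g=cv2.cvtColor(im,cv2.COLOR_BGR2GRAY).astype(float)
def edge(x0,x1,y0,y1,s,z):
    G=s*np.diff(g[y0:y1,x0:x1],axis=0);G[G<0]=0
    y=(G*np.arange(G.shape[0])[:,None]).sum(0)/G.sum(0)+y0+.5; x=np.arange(x0,x1)
    p=np.polyfit(x,y,1); a,b=wz((x0,np.polyval(p,x0)),z),wz((x1,np.polyval(p,x1)),z); v=b-a
    print(p,np.degrees(np.arctan2(v[1],v[0])),a,b)
edge(395,508,187,198,-1,.112);edge(395,508,160,170,1,.112);edge(275,380,180,192,1,.105)
E
```

```text
[235 182  32  22 638] [250.63793103 192.64420063]
(np.float64(250.5), np.float64(192.5)) [0.57152414 0.20199695 0.165     ] 0.024542954134715675 0.01763932639899992
[-1.16447429e-03  1.93307858e+02] -14.7268843357317 [0.69766821 0.15346098 0.112     ] [0.7997262  0.12663538 0.112     ]
[-1.79820117e-04  1.63427149e+02] -14.79265252479156 [0.70175666 0.18123009 0.112     ] [0.80135757 0.15492805 0.112     ]
[1.89818266e-02 1.80157572e+02] -15.917612893149782 [0.59088117 0.18731035 0.105     ] [0.68705869 0.1598815  0.105     ]
```

Emit:
drive_tool(rows=[{"dx": 0, "dy": -0.1, "dz": 0.4, "wx": 0, "wy": 0, "wz": 0, "hand": 85}, {"dx": 0, "dy": -0.1, "dz": 0.9, "wx": 0, "wy": 0, "wz": 0, "hand": 85}, {"dx": 0, "dy": -0.1, "dz": 1.4, "wx": 0, "wy": 0, "wz": 0, "hand": 85}, {"dx": 0, "dy": -0.1, "dz": 1.8, "wx": 0, "wy": 0, "wz": 0, "hand": 85}, {"dx": 0, "dy": -0.1, "dz": 2.1, "wx": 0, "wy": 0, "wz": 0, "hand": 85}, {"dx": 0, "dy": -0.1, "dz": 2.28, "wx": 0, "wy": 0, "wz": 0, "hand": 85}, {"dx": 0, "dy": -0.1, "dz": 2.28, "wx": 0, "wy": 0, "wz": 0, "hand": 85}, {"dx": 0, "dy": -0.1, "dz": 2.28, "wx": 0, "wy": 0, "wz": 0, "hand": 35}, {"dx": 0, "dy": -0.1, "dz": 2.28, "wx": 0, "wy": 0, "wz": 0, "hand": 35}, {"dx": 0, "dy": -0.1, "dz": 2.28, "wx": 0, "wy": 0, "wz": 0, "hand": 35}, {"dx": 0, "dy": -0.1, "dz": 2.28, "wx": 0, "wy": 0, "wz": 0, "hand": 35}])

```text
clock: 3.6
eef_pos: [0.5714, 0.2028, 0.136]
tool_rot: [0.792, 0.61, 0.001, 0.0]
ft_force: [-0.7, 0.8, -0.1]
grip_width: 0.035
grasp_force: 0.0
```

```bash
python3 - <<'E'
from h import *
im=bot.camera("side")
cv2.imwrite("pics/s2.png",cv2.resize(im[60:210,140:360,::-1],None,fx=3,fy=3,interpolation=cv2.INTER_CUBIC)); print(bot.tip_extent)
E
```

```text
0.011
```

View pics/s2.png

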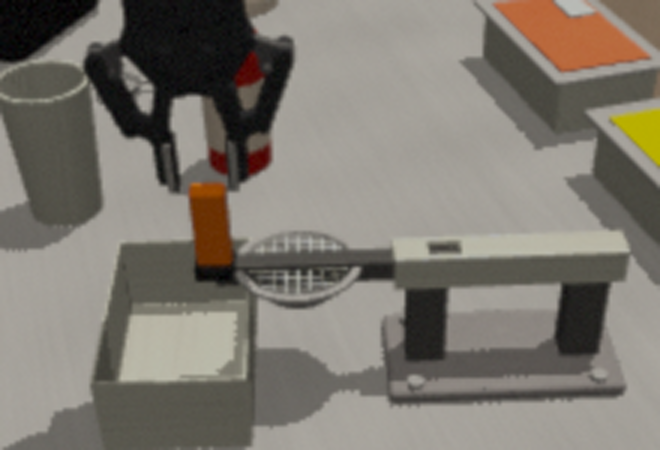

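```bash
cat >> h.py <<'E'
def proj(c,P,W=None):
    k=bot.get_calibration(c); f=192/np.tan(np.radians(k["vfov"]/2))
    if W is None: p=R.from_quat(k["rotation"]).inv().apply(np.array(P)-k["origin"])
    else: p=W[:3,:3].T@(np.array(P)-W[:3,3])
    return np.array([k["cx"]+f*p[0]/-p[2],k["cy"]-f*p[1]/-p[2]])
E
python3 - <<'E'
from h import *
o=bot.get_obs(); M=R.from_quat(o["tool_rot"]).as_matrix()
for c in ["side","scene"]:
    for n,t in [("tcp",[0,0,0]),("tip-",[0,-.02,.011]),("tip+",[0,.02,.011])]:
        print(c,n,proj(c,o["eef_pos"]+M@t).round(1))
    print("grip top",proj(c,[.572,.202,.165]).round(1),"bottom",proj(c,[.572,.202,.105]).round(1))
w=bot.camera("wrist"); s=bot.camera("scene")
a=cv2.resize(s[130:330,270:450],(540,600)); b=np.zeros((600,260,3),np.uint8)
cv2.imwrite("pics/s3.png",a[:,:,::-1]); cv2.imwrite("pics/w3.png",w[:,:,::-1])
E
```

```text
side tcp [208.7 132.4]
side tip- [199.8 137.1]
side tip+ [218.5 136.5]
grip top [207.7 120.6] bottom [210.4 144.6]
scene tcp [370.1 212.9]
scene tip- [374.5 209.2]
scene tip+ [363.3 224.9]
grip top [372.7 201.7] bottom [366.3 224.3]
```

View pics/s3.png

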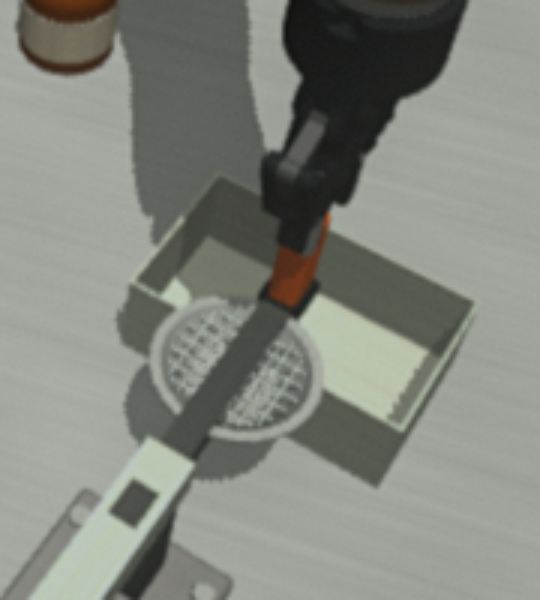

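The crop shows the fingertips at about (368, 212). That is 13 px above the predicted position, so the tips are really about 30 mm higher and only just overlap the grip top. I'll lower in small steps, watching the force.

Emit:
drive_tool(rows=[{"dx": 0, "dy": 0, "dz": 0.2, "wx": 0, "wy": 0, "wz": 0, "hand": 45}, {"dx": 0, "dy": 0, "dz": 0.4, "wx": 0, "wy": 0, "wz": 0, "hand": 45}, {"dx": 0, "dy": 0, "dz": 0.5, "wx": 0, "wy": 0, "wz": 0, "hand": 45}, {"dx": 0, "dy": 0, "dz": 0.5, "wx": 0, "wy": 0, "wz": 0, "hand": 45}])

```text
clock: 4.15
eef_pos: [0.5698, 0.2023, 0.1084]
tool_rot: [0.792, 0.61, -0.002, -0.001]
ft_force: [0.2, -0.3, -0.5]
grip_width: 0.0451
grasp_force: 0.0
```

```bash
python3 - <<'E'
from h import *
o=bot.get_obs(); print(o["eef_pos"],o["ft_force"],o["joint_pos"].round(3))
im=bot.camera("side"); s=bot.camera("scene")
a=cv2.resize(im[80:200,150:310,::-1],(400,300),interpolation=cv2.INTER_CUBIC)
b=cv2.resize(s[160:280,310:430,::-1],(300,300),interpolation=cv2.INTER_CUBIC)
cv2.imwrite("pics/c4.png",np.hstack([a,b])); 
M=R.from_quat(o["tool_rot"]).as_matrix()
for c in ["side","scene"]:
  for n,t in [("tip-",[0,-.025,.011]),("tip+",[0,.025,.011])]:
    print(c,n,proj(c,o["eef_pos"]+M@t).round(1))
E
```

```text
[0.5698433  0.20225852 0.10843488] [ 0.21363664 -0.26241728 -0.5053404 ] [0.341 0.503 0.137 1.208 0.    2.17 ]
side tip- [198.3 148. ]
side tip+ [221.2 147.2]
scene tip- [372.8 216.4]
scene tip+ [359.1 235.8]
```

View pics/c4.png

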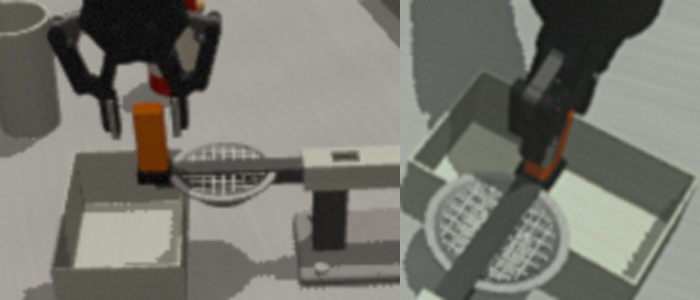

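```bash
python3 - <<'E'
from h import *
print(tri((364,226),(221,134)))
o=bot.get_obs(); M=R.from_quat(o["tool_rot"]).as_matrix()
print(o["eef_pos"]+M@[0,.025,.011], o["eef_pos"]+M@[0,.025,-.007])
E
```

```text
(array([0.59646768, 0.19913354, 0.12928896]), np.float64(0.0008994673183098539))
[0.59501808 0.19620294 0.09887442] [0.59503161 0.19620781 0.11687442]
```

Emit:
drive_tool(rows=[{"dx": -0.03, "dy": 0, "dz": 0.12, "wx": 0, "wy": 0, "wz": 0, "hand": 45}, {"dx": -0.03, "dy": 0, "dz": 0.12, "wx": 0, "wy": 0, "wz": 0, "hand": 30}, {"dx": -0.03, "dy": 0, "dz": 0.12, "wx": 0, "wy": 0, "wz": 0, "hand": 20}, {"dx": -0.03, "dy": 0, "dz": 0.12, "wx": 0, "wy": 0, "wz": 0, "hand": 10}, {"dx": -0.03, "dy": 0, "dz": 0.12, "wx": 0, "wy": 0, "wz": 0, "hand": 10}, {"dx": -0.03, "dy": 0, "dz": 0.12, "wx": 0, "wy": 0, "wz": 0, "hand": 10}])

```text
clock: 4.85
eef_pos: [0.5708, 0.2008, 0.1042]
tool_rot: [0.792, 0.61, -0.0, 0.0]
ft_force: [2.1, -1.7, -0.5]
grip_width: 0.0249
grasp_force: 60.6
```

Emit:
drive_tool(rows=[{"dx": 0, "dy": -0.1, "dz": 0, "wx": 0, "wy": 0, "wz": 0, "hand": 10}, {"dx": 0, "dy": -0.25, "dz": 0, "wx": 0, "wy": 0, "wz": 0, "hand": 10}, {"dx": 0, "dy": -0.4, "dz": 0, "wx": 0, "wy": 0, "wz": 0, "hand": 10}, {"dx": 0, "dy": -0.6, "dz": 0, "wx": 0, "wy": 0, "wz": 0, "hand": 10}, {"dx": 0, "dy": -0.6, "dz": 0, "wx": 0, "wy": 0, "wz": 0, "hand": 10}])

```text
clock: 5.35
eef_pos: [0.5398, 0.2091, 0.1042]
tool_rot: [0.792, 0.611, -0.001, -0.001]
ft_force: [-0.6, -1.3, -2.1]
grip_width: 0.0251
grasp_force: 60.5
```

Emit:
drive_tool(rows=[{"dx": 0, "dy": -0.2, "dz": 0, "wx": 0, "wy": 0, "wz": 0, "hand": 10}, {"dx": 0, "dy": -0.4, "dz": 0, "wx": 0, "wy": 0, "wz": 0, "hand": 10}, {"dx": 0, "dy": -0.6, "dz": 0, "wx": 0, "wy": 0, "wz": 0, "hand": 10}, {"dx": 0, "dy": -0.8, "dz": 0, "wx": 0, "wy": 0, "wz": 0, "hand": 10}, {"dx": 0, "dy": -1.0, "dz": 0, "wx": 0, "wy": 0, "wz": 0, "hand": 10}, {"dx": 0, "dy": -1.0, "dz": 0, "wx": 0, "wy": 0, "wz": 0, "hand": 10}])

```text
clock: 5.95
eef_pos: [0.4916, 0.2219, 0.1042]
tool_rot: [0.792, 0.611, -0.001, -0.001]
ft_force: [-1.9, -0.5, -2.0]
grip_width: 0.0253
grasp_force: 61.1
```

```bash
python3 - <<'E'
from h import *
o=bot.get_obs(); print(o["eef_pos"],o["ft_force"],o["ft_torque"])
for c in ["side","scene"]:
    im=bot.camera(c)
    for t in ["orange_grip","orange_button"]:
        print(c,t,[(np.round(d["extent"],1).tolist(),round(d["score"],2)) for d in bot.look_for(c,t)])
    b=cv2.imread(f"pics/{c}0.png"); 
    x0,y0,x1,y1={"side":(275,130,305,155),"scene":(300,270,345,320)}[c]
    hsv=cv2.cvtColor(im,cv2.COLOR_RGB2HSV)[y0:y1,x0:x1]
    print("yellow px",cv2.countNonZero(cv2.inRange(hsv,(20,130,90),(35,255,255))))
    cv2.imwrite(f"pics/{c}5.png",im[:,:,::-1])
E
```

```text
[0.49162572 0.22193698 0.10415863] [-1.93863785 -0.47885631 -2.03115932] [-0.24185078  0.10486952 -0.17907342]
side orange_grip [([225.7, 142.3, 129.3, 43.4], 0.92)]
side orange_button []
yellow px 6
scene orange_grip [([352.9, 248.9, 97.3, 116.5], 0.73)]
scene orange_button []
yellow px 22
```

Emit:
drive_tool(rows=[{"dx": 0, "dy": -0.06, "dz": 0, "wx": 0, "wy": 0, "wz": 0, "hand": 10}, {"dx": 0, "dy": -0.12, "dz": 0, "wx": 0, "wy": 0, "wz": 0, "hand": 10}, {"dx": 0, "dy": -0.18, "dz": 0, "wx": 0, "wy": 0, "wz": 0, "hand": 10}, {"dx": 0, "dy": -0.24, "dz": 0, "wx": 0, "wy": 0, "wz": 0, "hand": 10}, {"dx": 0, "dy": -0.24, "dz": 0, "wx": 0, "wy": 0, "wz": 0, "hand": 10}])

```text
clock: 6.75
eef_pos: [0.4811, 0.2248, 0.1042]
tool_rot: [0.792, 0.61, -0.0, -0.0]
ft_force: [0.1, -1.9, -4.2]
grip_width: 0.0253
grasp_force: 60.9
```

```bash
cat > y.py <<'E'
from h import *
o=bot.get_obs(); print(o["eef_pos"],o["ft_force"])
for c in ["side","scene"]:
    im=bot.camera(c)
    for t in ["orange_button"]:
        print(c,t,[(np.round(d["extent"],1).tolist(),round(d["score"],2)) for d in bot.look_for(c,t)])
    x0,y0,x1,y1={"side":(275,125,305,155),"scene":(300,265,345,320)}[c]
    hsv=cv2.cvtColor(im,cv2.COLOR_RGB2HSV)[y0:y1,x0:x1]
    m=cv2.inRange(hsv,(20,130,60),(35,255,255)); ys,xs=np.where(m)
    print("yellow px",len(xs),(xs.mean()+x0,ys.mean()+y0,ys.min()+y0,ys.max()+y0,hsv[m>0][:,2].mean()) if len(xs) else "")
    cv2.imwrite(f"pics/{c}_{o['clock']:.2f}.png",im[:,:,::-1])
E
python3 y.py
```

```text
[0.48108547 0.2247941  0.10419947] [ 0.14679458 -1.94928022 -4.15843651]
side orange_button []
yellow px 25 (np.float64(287.6), np.float64(141.36), np.int64(139), np.int64(143), np.float64(143.56))
scene orange_button [([313.9, 298.4, 6.5, 10.0], 0.54)]
yellow px 70 (np.float64(314.34285714285716), np.float64(296.8), np.int64(292), np.int64(302), np.float64(151.78571428571428))
```

Emit:
drive_tool(rows=[{"dx": 0, "dy": -0.05, "dz": 0, "wx": 0, "wy": 0, "wz": 0, "hand": 10}, {"dx": 0, "dy": -0.1, "dz": 0, "wx": 0, "wy": 0, "wz": 0, "hand": 10}, {"dx": 0, "dy": -0.1, "dz": 0, "wx": 0, "wy": 0, "wz": 0, "hand": 10}])

```text
clock: 7.25
eef_pos: [0.4765, 0.226, 0.1042]
tool_rot: [0.792, 0.61, -0.0, -0.0]
ft_force: [0.6, -1.6, -4.3]
grip_width: 0.0248
grasp_force: 60.8
```

```bash
python3 y.py; python3 - <<'E'
import cv2,glob,numpy as np
s=sorted(glob.glob("pics/side_*.png"))[-1];c=sorted(glob.glob("pics/scene_*.png"))[-1]
a=cv2.imread(s)[90:180,180:320];b=cv2.imread(c)[230:330,280:380]
cv2.imwrite("pics/v10.png",np.hstack([cv2.resize(a,(400,257),interpolation=2),cv2.resize(b,(400,400),interpolation=2)[72:329]]))
E
```

```text
[0.47647764 0.2260036  0.1041968 ] [ 0.59030094 -1.5591096  -4.34212765]
side orange_button []
yellow px 22 (np.float64(285.72727272727275), np.float64(141.3181818181818), np.int64(139), np.int64(143), np.float64(147.95454545454547))
scene orange_button [([316.4, 298.1, 6.2, 12.9], 0.63)]
yellow px 68 (np.float64(315.8529411764706), np.float64(294.45588235294116), np.int64(290), np.int64(299), np.float64(152.64705882352942))
```

View pics/v10.png

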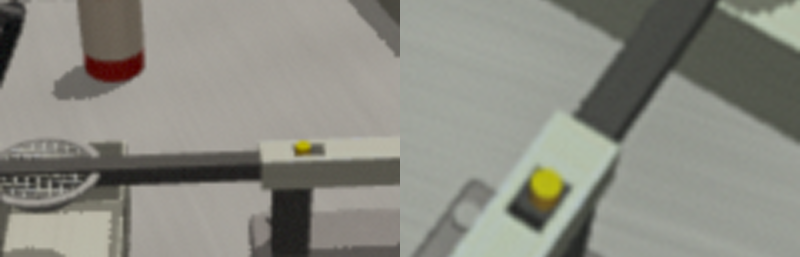

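The last picture shows the yellow button standing proud of the slot in both views, near (286, 141) in side and (316, 294) in scene. Next: release and lift away.

Emit:
drive_tool(rows=[{"dx": 0, "dy": 0, "dz": 0, "wx": 0, "wy": 0, "wz": 0, "hand": 40}, {"dx": 0, "dy": 0, "dz": 0, "wx": 0, "wy": 0, "wz": 0, "hand": 55}, {"dx": 0, "dy": 0, "dz": 0, "wx": 0, "wy": 0, "wz": 0, "hand": 60}, {"dx": 0, "dy": 0, "dz": 0, "wx": 0, "wy": 0, "wz": 0, "hand": 60}, {"dx": 0, "dy": 0, "dz": -0.2, "wx": 0, "wy": 0, "wz": 0, "hand": 60}, {"dx": 0, "dy": 0, "dz": -0.6, "wx": 0, "wy": 0, "wz": 0, "hand": 60}, {"dx": 0, "dy": 0, "dz": -1.1, "wx": 0, "wy": 0, "wz": 0, "hand": 60}, {"dx": 0, "dy": 0, "dz": -1.7, "wx": 0, "wy": 0, "wz": 0, "hand": 60}, {"dx": 0, "dy": 0, "dz": -2.3, "wx": 0, "wy": 0, "wz": 0, "hand": 60}, {"dx": 0, "dy": 0, "dz": -2.6, "wx": 0, "wy": 0, "wz": 0, "hand": 60}, {"dx": 0, "dy": 0, "dz": -2.6, "wx": 0, "wy": 0, "wz": 0, "hand": 60}, {"dx": 0, "dy": 0, "dz": -2.6, "wx": 0, "wy": 0, "wz": 0, "hand": 60}])

```text
clock: 8.65
eef_pos: [0.4769, 0.226, 0.2345]
tool_rot: [0.792, 0.61, 0.0, 0.0]
ft_force: [-0.0, 0.4, 0.1]
grip_width: 0.0604
grasp_force: 0.0
```

```bash
python3 y.py
```

```text
[0.47691918 0.22599927 0.23450646] [-0.00272889  0.44737069  0.08118335]
side orange_button []
yellow px 24 (np.float64(285.7083333333333), np.float64(141.29166666666666), np.int64(139), np.int64(143), np.float64(142.95833333333334))
scene orange_button []
yellow px 65 (np.float64(315.87692307692305), np.float64(294.53846153846155), np.int64(290), np.int64(299), np.float64(148.63076923076923))
```

The button is still out and has not moved since release, and the gripper is clear with no force on it.

```bash
python3 -c "
from workcell import bot
print(bot.job_done())"
```

```text
the job is handed in; nothing more can be done
None
```

I pulled the orange strainer arm out over its pan until the yellow lock button stood proud of its slot, then released it and lifted clear; the green arm was not touched, and the job is handed in at about 9 s of the 32 s limit.

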